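# Latch the peg caddy's hook onto its pin

## Task

Pick up the peg caddy by its wooden handle and push its hook down over the steel pin of the stand, fully home, until the sprung latch flips shut behind the pin. Press firmly but not hard, as the pin is only clamped. Let go so that the caddy hangs upright on the pin behind its shut latch, and leave the other things on the shelf alone.

Things in the scene. Friction and masses are not known exactly. Their poses are not given: they have to be found in the camera images.
- caddy: Loose peg caddy, 0.2 to 0.4 kg, 162 mm tall: a 16 mm thick aluminium hook plate, in its own y-z plane, between two grey open pockets (50 x 50 x 46 mm, 150 mm over both in y), a wooden handle on top. Origin: centre of its underside; z up. Its slot runs through the plate along the caddy's x axis, which must lie along the pin (either way round). Starts standing on the shelf.
- caddy_grip (a point): Centre of the caddy's wooden handle, 138 mm above the caddy's origin; same axes. The handle is an upright block 20 mm (x) by 36 mm (y), from 114 to 162 mm above the origin, free on all sides; the hook plate's shoulders below it reach 24 mm either way in y.
- caddy_mouth (a point): Centre of the hook's mouth, 36 mm above the caddy's origin; same axes. The mouth opens downwards, flared, about 34 mm wide in y, narrowing to a 13 mm slot from 52 mm above the origin upwards.
- caddy_seat (a point): Where the pin's axis lies in the caddy when the hook is fully home: 90 mm above the caddy's origin (slot ceiling at 95 mm), 48 mm below the handle's centre; same axes.
- latch (a joint): Angle (rad) of the sprung steel latch across the slot, hinged on its +y side 67 mm above the caddy's origin, 19.5 x 4 mm. 0: shut. Folds only inwards (upwards), to about 1.25 as the pin passes; that takes 5 to 10 N of push, more than the caddy's weight. Flips back to 0 only once the pin is within about 2 mm of its seat; then it keeps the caddy from lifting off.
- stand: Fixed stand: dark steel base 200 x 110 x 12 mm, two posts 152 mm tall at 82 mm either way along its x axis, and between them a level steel pin along its x axis above the base's middle. Origin: centre of the base's underside, on the shelf; z up. Too hard: more than 25 N between caddy and stand, or more than 15 N of the gripper or arm on the stand.
- stand_mid (a point): Centre of the base's top face, 12 mm above the stand's origin; same axes. The pin (10 mm thick, 140 mm free length) passes over it with its axis 112 to 140 mm above the stand's origin: its black clamps (22 x 26 x 22 mm, on the posts at pin height) are set differently each time and the height is not measured: feel or look for it. Rubber bushes let the pin give about 1 mm per 12 N.
- trays: Bystander: stack of three green plastic trays, about 178 x 138 x 83 mm, loose. Origin: centre of its underside. Leave alone.
- peg_bowl: Bystander: wooden bowl, 130 mm across, with six clothes pegs, about 80 mm tall, loose. Origin: centre of its underside. Leave alone.
- canister: Bystander: small aluminium canister with a ribbed twist cap, 55 mm across, 89 mm tall, loose. Origin: centre of its underside. Leave alone.
- toggle (a joint): Bystander: toggle switch (rad) on the fixed chrome heater remote mount, about 40 mm lever, 0 as it starts. Leave alone.
There are look-alikes about, which are no part of the job. Of the things like the caddy, leave any that is red or yellow; of the rest the larger one is meant.

How it is judged:
At the end, for the whole second after the job is handed in: The caddy hangs on the pin by its hook, released and at rest (under 50 mm/s), upright within 0.2 rad, its weight on the stand, the pin up in the slot behind the shut latch (latch under 0.15 rad; caddy origin 18 to 51 mm above the stand's origin, within 20 mm across and 60 mm along the pin) (value of joint latch below 0.15 rad and z of caddy in the frame of stand between 0.018 and 0.051 m and y of caddy in the frame of stand between -0.02 and 0.02 m and x of caddy in the frame of stand between -0.06 and 0.06 m and angle between caddy's own z axis and vertical below 0.2 rad and contact force between caddy and stand above 1 N and linear speed of caddy below 0.05 m/s); the robot touches nothing.
It fails at once if the caddy is pressed or pulled on the stand with more than 25 N (contact force between caddy and stand above 25 N).
It fails at once if the arm or gripper pushes the stand with more than 15 N (contact force between any of the arm, the fingers and stand above 15 N).
It fails at once if a bystander is moved more than 25 mm or the heater switch is flipped (distance of any of trays, peg_bowl, canister from where it was at the start of the episode above 0.025 m or value of joint toggle above 0.4 rad).
It also fails if it takes over 51 s, if anything falls off the work surface, if the arm or the gripper's body presses on something with over 40 N, if the wrist force passes 120 N, or if a joint passes its speed limit or range.

## Robot

A 7-joint arm with a two-finger parallel gripper is mounted at the origin on the work surface. World frame = base frame: x ahead of the robot, y to its left, z up, the work surface at z = 0. Lengths are in m, angles in rad, forces in N, time in s.
With the tool pointing down it reaches from about 0.4 to 0.875 m from the base axis. Payload 6.5 kg.
Tool frame: the origin (TCP) lies between the finger pads; the fingertips stand 19 mm ahead of it and the grasp point (between the pads) is the TCP; z points along the fingers, y is the direction in which the jaws open and shut (so a half turn about z gives the same grasp; the last joint's range is limited). The gripper opens to 85 mm and grips with 20 to 120 N. Pads are 22 mm wide; open, the fingers measure 114 mm over their backs; the gripper's body (76 mm by 85 mm) begins 54 mm behind the grasp point. The pads swing forward as they close: fully open they stand 13 mm farther back than shut.
Start: joints at [1.223, 0.536, -0.004, 1.538, 0.003, 1.067, -0.071], TCP at [0.181, -0.624, 0.25] pointing down, gripper open.
Joint ranges: [-2.7, 2.7], [-0.37, 2.16], [-1.27, 1.26], [0.24, 2.4], [-1.31, 4.45], [0.19, 1.91], [-2.76, 2.76]. Speed limits (rad/s): [2.39, 2.39, 3.14, 3.14, 3.14, 3.14, 3.14].

## Interface

Orientations are given as a unit quaternion [w, x, y, z].
In Python, from workcell import telemetry, eyes, manip gives the robot as it stands.
- The arm moves only by the tool arm_command, never from a script. Its arguments are lists of equal length, an entry for each row: "dp": the shift along the world's x, y, z in mm, a list of three; "angular": the turn, a rotation vector about the world's x, y, z in rad, a list of three; "hand": the opening, from 0 (shut) to 1 (fully open). In form: {"dp": [[dx, dy, dz], ...], "angular": [[rx, ry, rz], ...], "hand": [hand, ...]}. A call has 1 to 8 rows; each row is the pose to reach, as a shift and turn from the pose commanded when the call began; what a row does not reach only later rows make up. A row lasts 1/10 s, in which the tool goes at most 50 mm and 8.59 degrees, less where a joint would pass 70% of its speed; a pose out of reach is approached as far as the arm can. A call with a gripper value outside its range is refused whole. The fingers move at their own pace and stop on an object; "grip_force" is the grip in N (left out, the last holds). Time passes only in rows, so rows that repeat a pose let the fingers close. It gives the time, the measured TCP pose, the force and the opening at its end, in the units of the state.
- telemetry.read_state(): the state, without advancing time (a new reading comes with each control period).
- eyes.capture(name): name is "scene" or "top" or "wrist"; returns a dict with "color" (400x640x3 uint8, blue, green, red), "fx", "fy", "cx", "cy" (pixels), "view" (4x4, takes a point from world to camera coordinates). Camera axes: x right, y up, looking along -z (the intrinsics and any distortion apply to the point x, -y, -z); pixel columns grow to the right and rows downward; lengths in m; the calibration is good to about 2 mm. A picture is of the moment at which its call begins. There is no depth.
- manip.close_job(): hands the job in, once; it reports no verdict.
The state is a dict: "t": time; "joints": joint angles; "joint_vel": joint speeds; "tau": joint torques, N m; "position": TCP position; "tool_rot": TCP orientation; "force": force on the tool from outside, world axes, zero at the start; "moment": the same for the moment, N m; "width": finger opening in m.
Only numpy, scipy, OpenCV 4.12 (cv2) and the standard library are available. Lean on these libraries where they do the work, as an engineer would, in place of code of your own. Each camera call takes 0.05 s, during which the arm holds its last target.

## Working session

There is one attempt and no reset: what is moved stays moved. The work goes in short steps, Python scripts to look and compute and a tool call to move; the robot and the scene stay as the last step left them, time stands still between calls to the robot, and variables do not carry over. Pictures are saved under pics/ and viewed, and the job is handed in when it is done.

Besides the shell and the picture viewer there is one more tool, called after "Call:" as name(argument=value, ...) on one line, values as JSON. arm_command: Moves the arm, as the interface text tells. Its arguments: {"type":"object","properties":{"dp":{"type":"array"},"angular":{"type":"array"},"hand":{"type":"array"},"grip_force":{"type":"number"}},"required":["dp","angular","hand"]}

```bash
mkdir -p pics; ls
cat > h.py <<'E'
from workcell import telemetry, eyes, manip
import cv2, numpy as np, pickle
def cap(n,tag):
    c=eyes.capture(n); cv2.imwrite(f'pics/{tag}.png',c['color']); pickle.dump(c,open(f'{tag}.pkl','wb')); return c
def load(tag): return pickle.load(open(f'{tag}.pkl','rb'))
def proj(c,p):
    p=np.atleast_2d(p); q=(c['view']@np.c_[p,np.ones(len(p))].T).T
    return np.c_[c['fx']*q[:,0]/-q[:,2]+c['cx'], c['fy']*-q[:,1]/-q[:,2]+c['cy']]
def ray(c,u,v):
    d=np.array([(u-c['cx'])/c['fx'],-(v-c['cy'])/c['fy'],-1]); R=c['view'][:3,:3]; o=-R.T@c['view'][:3,3]; return o,R.T@d
def onz(c,u,v,z):
    o,d=ray(c,u,v); return o+d*(z-o[2])/d[2]
def tri(cs,uvs):
    A=0;b=0
    for c,(u,v) in zip(cs,uvs):
        o,d=ray(c,u,v); d/=np.linalg.norm(d); P=np.eye(3)-np.outer(d,d); A=A+P; b=b+P@o
    return np.linalg.solve(A,b)
E
python3 - <<'E'
from h import *
for n in ['scene','top','wrist']:
    c=cap(n,n+'0'); print(n,[k for k in c],c['fx'],c['fy'],c['cx'],c['cy']); print(c['view'].round(3))
    print({k:c[k] for k in c if k not in('color','view')})
print(telemetry.read_state())
E
```

```text
pics
scene ['color', 'fx', 'fy', 'cx', 'cy', 'view'] 432.7721419308589 432.7721419308589 315.17822708723537 196.3308677288967
[[ 0.465  0.885 -0.02  -0.264]
 [-0.62   0.342  0.706  0.274]
 [ 0.632 -0.316  0.708 -1.754]
 [ 0.     0.     0.     1.   ]]
{'fx': 432.7721419308589, 'fy': 432.7721419308589, 'cx': 315.17822708723537, 'cy': 196.3308677288967}
top ['color', 'fx', 'fy', 'cx', 'cy', 'view'] 406.42463805521913 406.42463805521913 325.50129973853313 199.84223035486391
[[ 0.017 -1.     0.008 -0.012]
 [ 0.991  0.018  0.133 -0.582]
 [-0.133  0.006  0.991 -1.494]
 [ 0.     0.     0.     1.   ]]
{'fx': 406.42463805521913, 'fy': 406.42463805521913, 'cx': 325.50129973853313, 'cy': 199.84223035486391}
wrist ['color', 'fx', 'fy', 'cx', 'cy', 'view'] 356.6969924593372 356.6969924593372 322.70469375008014 201.42365147542588
[[ 0.278 -0.961 -0.002 -0.649]
 [ 0.925  0.268 -0.267  0.036]
 [ 0.257  0.073  0.964 -0.379]
 [ 0.     0.     0.     1.   ]]
{'fx': 356.6969924593372, 'fy': 356.6969924593372, 'cx': 322.70469375008014, 'cy': 201.42365147542588}
{'t': 0.15, 'joints': array([ 1.22282675,  0.53700174, -0.0044307 ,  1.53863365,  0.00258302,
        1.0672825 , -0.07118865]), 'joint_vel': array([-0.00049323, -0.00109131, -0.00148607, -0.00336924, -0.0007673 ,
       -0.00042668, -0.00131527]), 'tau': array([ 1.15372073e-03, -5.83789623e+01,  1.04953900e+00, -2.59353197e+01,
        1.24298115e-02,  6.52430317e-03,  2.28629352e-05]), 'position': array([ 0.1806049 , -0.62393499,  0.24961305]), 'tool_rot': array([-6.45575670e-04,  9.90087172e-01,  1.40452687e-01, -1.36070024e-04]), 'force': array([ 0.51766709, -0.90258054, -0.56850295]), 'moment': array([ 0.02426089, -0.06290717, -0.013019  ]), 'width': 0.08512680745002858}
```

View pics/scene0.png

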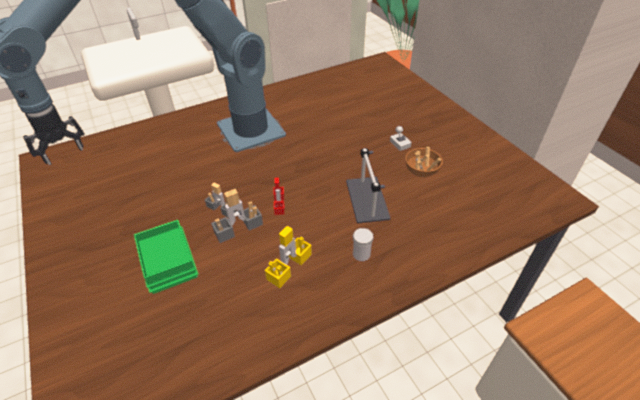

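View pics/top0.png

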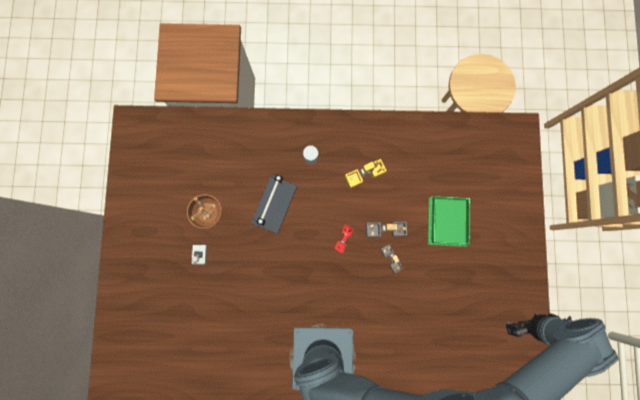

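View pics/wrist0.png

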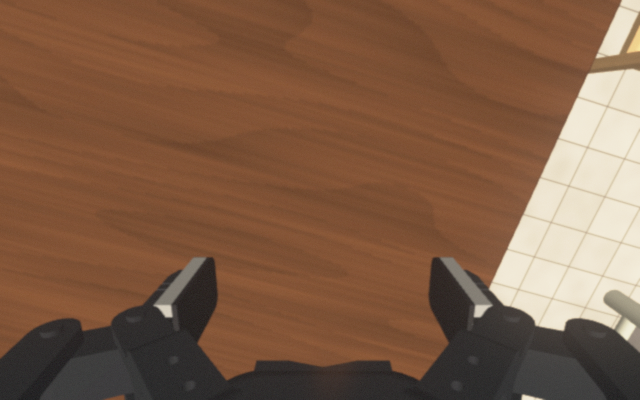

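Candidates for the caddy, top view (col,row) / scene view:
- Grey large: (387,229) / (233,210).
- Grey small: (393,259) / (215,193).
- Red: (344,238) / (279,197).
- Yellow: (365,174) / (288,255).

I choose the larger grey one and check it in a close crop.

Run:
```python
from h import *
a=load('scene0')['color'][160:260,190:310]; b=load('top0')['color'][200:290,330:420]
cv2.imwrite('pics/c1.png',cv2.resize(a,None,fx=6,fy=6,interpolation=2)); cv2.imwrite('pics/c2.png',cv2.resize(b,None,fx=6,fy=6,interpolation=2))
a=load('scene0')['color'][135:235,335:435]; b=load('top0')['color'][165:240,240:315]
cv2.imwrite('pics/c3.png',np.hstack([cv2.resize(a,(400,400),interpolation=2),cv2.resize(b,(400,400),interpolation=2)]))
```

```text
(no output)
```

View pics/c1.png

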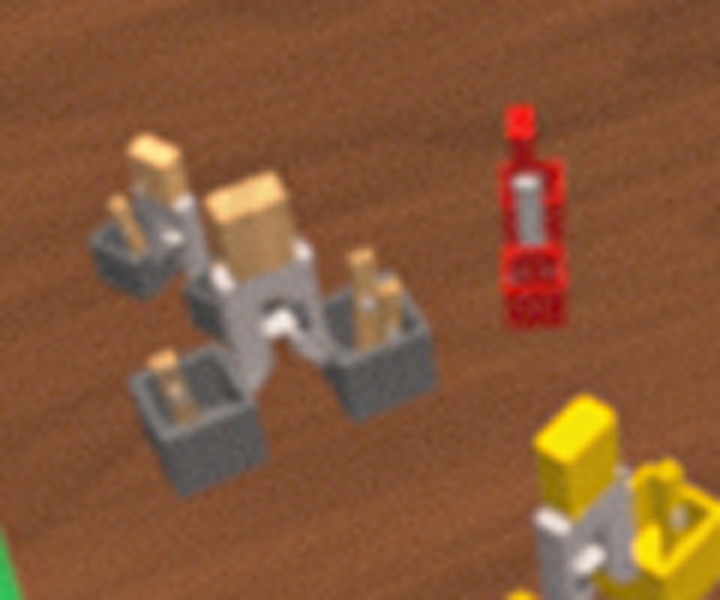

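View pics/c2.png

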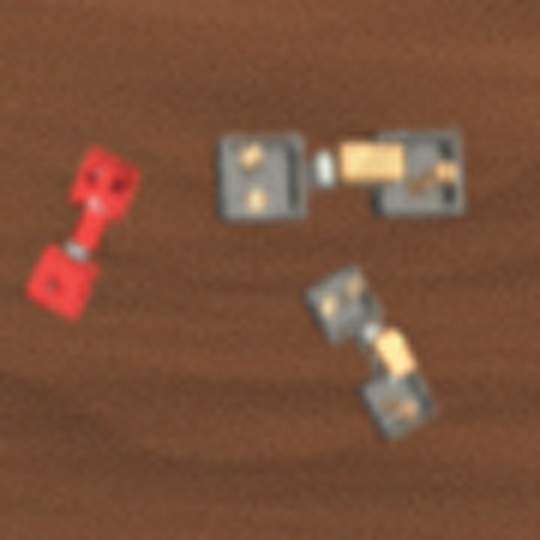

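View pics/c3.png

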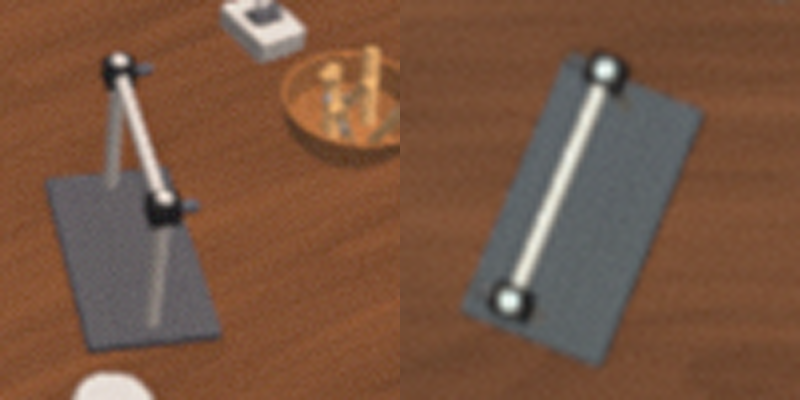

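The crop confirms it: the large grey caddy has a wooden handle at scene (231,193) and top (392,227). It is clearly bigger than the grey one behind it. The stand's pin runs between the clamps at scene (365,152) and (376,187). Next I fit the poses.

```bash
cat >> h.py <<'E'
from scipy.optimize import least_squares
def tf(x,y,th,P):
    P=np.asarray(P,float); c,s=np.cos(th),np.sin(th)
    return np.c_[x+c*P[:,0]-s*P[:,1], y+s*P[:,0]+c*P[:,1], P[:,2]]
E
python3 - <<'E'
from h import *
S,T=load('scene0'),load('top0')
c1=lambda L:np.array([(190+(x+.5)/6-.5,160+(y+.5)/6-.5) for x,y in L])
c2=lambda L:np.array([(330+(x+.5)/6-.5,200+(y+.5)/6-.5) for x,y in L])
print(onz(T,*c2([(372,161)])[0],.162), onz(S,*c1([(247,197)])[0],.162))
# model: y axis assumed ~ world +-y; treat y toward world -y => th=pi + ...; symmetric so use th~0
H=[(-10,18,162),(-10,-18,162),(10,-18,162),(10,18,162)]
H=np.array(H)/1e3
# top: image right = -y, up=+x
ut=c2([(340,180),(404,180),(404,142),(340,142)])
# scene: right=+y, down=+x : far-left..
us=c1([(275,175),(207,203),(218,222),(290,192)])
Pk=np.array([(-25,75,46),(25,75,46),(25,25,46),(25,-25,46),(25,-75,46),(-25,-75,46),(25,-75,0),(25,-25,0),(25,25,0),(25,75,0)])/1e3
uk=c1([(0,0),(432,325),(352,352),(262,402),(180,437),(130,378),(185,495),(265,455),(360,420),(435,382)])
def res(p):
    r=[proj(T,tf(*p,H))-ut,proj(S,tf(*p,H))-us,(proj(S,tf(*p,Pk))-uk)[1:]]
    return np.vstack(r).ravel()
s=least_squares(res,[.5,-.2,0],loss='soft_l1'); print('caddy',s.x,np.degrees(s.x[2])); print(res(s.x).reshape(-1,2).round(1).tolist())
# stand: base top corners z=.012
a=lambda L:np.array([(335+x/4-.4,135+y/4-.4) for x,y in L]); k=400/75
b=lambda L:np.array([(240+(x-400)/k-.4,165+y/k-.4) for x,y in L])
B=np.array([(100,55,12),(100,-55,12),(-100,-55,12),(-100,55,12)])/1e3
tu=b([(570,55),(704,113),(602,365),(463,310)])
for q in tu: print(onz(T,*q,.012))
# scene corners: (47,183) (90,350) (218,335) (175?)
su=a([(90,348),(218,333),(47,183)])
for q in su: print('s',onz(S,*q,.012))
pk=[tri([S,T],[a([s_])[0],b([t_])[0]]) for s_,t_ in [((118,68),(604,70)),((164,205),(510,301))]]
pk2=[tri([S,T],[a([s_])[0],b([t_])[0]]) for s_,t_ in [((118,68),(510,301)),((164,205),(604,70))]]
print(pk,pk2)
E
```

```text
[ 0.47740608 -0.22928855  0.162     ] [ 0.48131663 -0.22913757  0.162     ]
caddy [ 0.47780293 -0.22770458  0.06755552] 3.870646137996992
[[-0.1, -0.1], [-0.4, -0.6], [-0.8, -0.1], [-0.5, 0.4], [-0.4, -1.5], [-0.3, -1.6], [0.6, -0.7], [-0.1, -0.4], [0.3, -0.2], [-0.8, 1.7], [-0.7, -0.1], [-2.3, 0.9], [-0.2, 0.2], [-0.4, 0.8], [1.1, 0.7], [-0.3, 0.0], [1.3, -0.0]]
[0.67890116 0.20930745 0.012     ]
[0.63813095 0.11109695 0.012     ]
[0.45514297 0.17869738 0.012     ]
[0.49250351 0.27902924 0.012     ]
s [0.64527944 0.11002371 0.012     ]
s [0.68070062 0.20777286 0.012     ]
s [0.46360619 0.17813812 0.012     ]
[array([0.61667452, 0.14727264, 0.26382667]), array([ 0.50722436,  0.2603574 , -0.01807976])] [array([0.48937992, 0.225928  , 0.1400536 ]), array([0.64397003, 0.16923921, 0.1404205 ])]
```

Call:
arm_command(dp=[[30,40,10],[60,80,20],[90,120,30],[120,160,40],[150,200,50],[180,240,60],[210,280,70],[240,320,70]], angular=[[0,0,0.13],[0,0,0.26],[0,0,0.39],[0,0,0.52],[0,0,0.65],[0,0,0.78],[0,0,0.91],[0,0,1.04]], hand=[1,1,1,1,1,1,1,1])

```text
t: 0.95
position: [0.4179, -0.3085, 0.3214]
tool_rot: [0.001, 0.788, 0.616, 0.0]
force: [1.4, 0.2, -0.0]
width: 0.0854
```

Call:
arm_command(dp=[[20,25,0],[40,50,0],[57,76,0],[57,76,0],[57,76,0]], angular=[[0,0,0.13],[0,0,0.26],[0,0,0.316],[0,0,0.316],[0,0,0.316]], hand=[1,1,1,1,1])

```text
t: 1.45
position: [0.4736, -0.2335, 0.3199]
tool_rot: [-0.0, 0.683, 0.731, -0.0]
force: [0.7, -0.0, -0.1]
width: 0.0854
```

Run:
```python
from h import *
c=cap('wrist','w1'); s=telemetry.read_state(); print(s['t'],s['position'],s['tool_rot'],s['force'])
print(-c['view'][:3,:3].T@c['view'][:3,3])
```

```text
1.5 [ 0.47309834 -0.23448307  0.31983113] [-2.13904392e-04  6.83440496e-01  7.30006071e-01 -4.23191009e-04] [ 0.00484665  0.05445343 -0.20461053]
[ 0.46796795 -0.16602849  0.44442292]
```

View pics/w1.png

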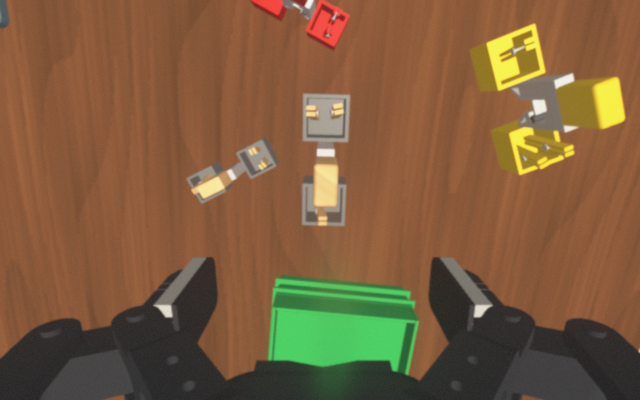

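Run:
```python
from h import *
c=load('w1'); a=c['color'][85:235,270:380]; cv2.imwrite('pics/w1c.png',cv2.resize(a,None,fx=4,fy=4,interpolation=2))
s=telemetry.read_state(); print(s['t'],s['position'])
```

```text
1.5 [ 0.47309834 -0.23448307  0.31983113]
```

View pics/w1c.png

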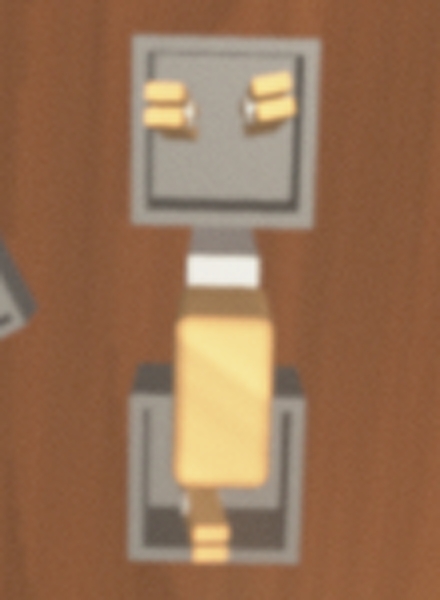

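Run:
```python
from h import *
c=load('w1')
f=lambda L:np.array([(270+(x+.5)/4-.5,85+(y+.5)/4-.5) for x,y in L])
u=f([(176,317),(271,317),(269,487),(174,485), (132,36),(321,38),(314,228),(132,226),(304,563),(129,561)])
P=np.array([(-10,18,162),(10,18,162),(10,-18,162),(-10,-18,162),(-25,75,46),(25,75,46),(25,25,46),(-25,25,46),(25,-75,46),(-25,-75,46)])/1e3
best=None
for sg in (0,):
    r=lambda p:(proj(c,tf(*p,P))-u).ravel()
    s=least_squares(r,[.478,-.228,.03]); print(s.x,np.degrees(s.x[2]),r(s.x).reshape(-1,2).round(1).tolist())
s=telemetry.read_state(); from scipy.spatial.transform import Rotation as R
q=s['tool_rot']; Ry=R.from_quat([q[1],q[2],q[3],q[0]]).as_matrix()[:,1]; print(Ry, np.degrees(np.arctan2(Ry[1],Ry[0])))
```

```text
[ 0.47446236 -0.23097095  0.05162323] 2.95779343138555 [[-0.3, -0.1], [1.0, 0.3], [0.3, 1.0], [-0.2, 1.1], [-0.0, -1.0], [-0.5, -0.7], [-0.4, -1.0], [-0.1, -1.2], [-0.8, 0.7], [0.6, 0.5]]
[ 9.97831241e-01  6.58178188e-02 -9.10245859e-04] 3.773812835731473
```

Call:
arm_command(dp=[[1,3,-35],[1,3,-70],[1,3,-105],[1,3,-135],[1,3,-160],[1,3,-177],[1,3,-177],[1,3,-177]], angular=[[0,0,-0.014],[0,0,-0.014],[0,0,-0.014],[0,0,-0.014],[0,0,-0.014],[0,0,-0.014],[0,0,-0.014],[0,0,-0.014]], hand=[1,1,1,1,1,1,1,1])

```text
t: 2.3
position: [0.4743, -0.2318, 0.1434]
tool_rot: [-0.0, 0.689, 0.725, -0.0]
force: [-0.0, -0.8, -0.1]
width: 0.0856
```

Run:
```python
from h import *
c=cap('wrist','w2'); c=cap('scene','s2'); s=telemetry.read_state(); print(s['t'],s['position'],s['force'])
a=c['color'][100:260,160:320]; b=load('w2')['color']
cv2.imwrite('pics/m2.png',np.hstack([cv2.resize(a,(320,320),interpolation=2),cv2.resize(b,(480,320))]))
```

```text
2.4 [ 0.47518529 -0.23171091  0.14427784] [-0.18348613  0.74549538  0.03832141]
```

View pics/m2.png

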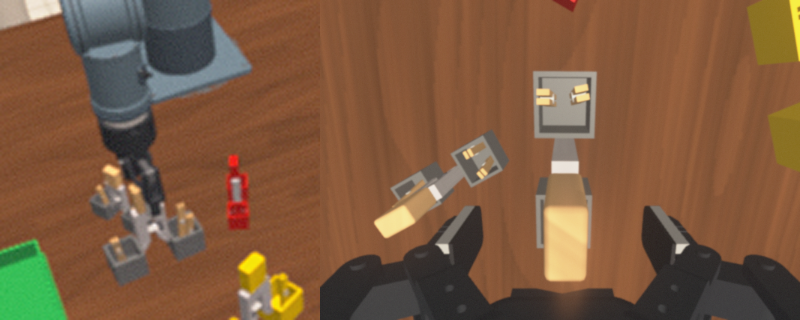

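The handle sits midway between the pads at (565,230) in the wrist half, and the fingers are clear of the small caddy. Closing now.

Call:
arm_command(dp=[[0,0,-3],[0,0,-3],[0,0,-3],[0,0,-3],[0,0,-3],[0,0,-3],[0,0,-3],[0,0,-3]], angular=[[0,0,0],[0,0,0],[0,0,0],[0,0,0],[0,0,0],[0,0,0],[0,0,0],[0,0,0]], hand=[0.6,0.2,0,0,0,0,0,0], grip_force=70)

```text
t: 3.2
position: [0.4752, -0.2308, 0.1404]
tool_rot: [0.0, 0.688, 0.726, 0.0]
force: [1.5, 0.2, 2.5]
width: 0.0188
```

Call:
arm_command(dp=[[0,0,15],[0,0,45],[0,0,80],[0,0,120],[0,0,160],[0,0,190],[0,0,190],[0,0,190]], angular=[[0,0,0],[0,0,0],[0,0,0],[0,0,0],[0,0,0],[0,0,0],[0,0,0],[0,0,0]], hand=[0,0,0,0,0,0,0,0])

```text
t: 4.0
position: [0.4738, -0.2307, 0.3292]
tool_rot: [-0.001, 0.688, 0.726, -0.0]
force: [-0.1, -0.1, -3.5]
width: 0.0195
```

Run:
```python
from h import *
c=cap('wrist','w3'); d=cap('scene','s3'); s=telemetry.read_state(); print(s['t'],s['position'],s['force'],s['width'])
a=d['color'][60:260,160:360]; b=load('w3')['color']
cv2.imwrite('pics/m3.png',np.hstack([cv2.resize(a,(320,320),interpolation=2),cv2.resize(b,(480,320))]))
```

```text
4.1 [ 0.47321597 -0.23046819  0.32793993] [-0.67457825  0.05126946 -3.1892218 ] 0.018842804174410106
```

View pics/m3.png

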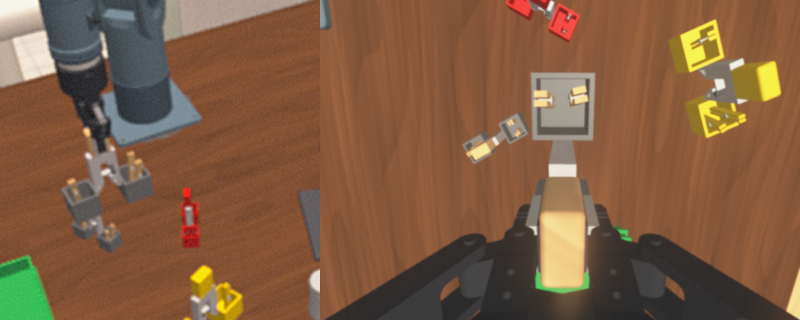

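Call:
arm_command(dp=[[3,20,0],[8,60,0],[14,105,0],[20,150,0],[26,195,0],[32,240,0],[36,270,0],[37,280,0]], angular=[[0,0,-0.04],[0,0,-0.1],[0,0,-0.18],[0,0,-0.26],[0,0,-0.33],[0,0,-0.38],[0,0,-0.405],[0,0,-0.405]], hand=[0,0,0,0,0,0,0,0])

```text
t: 4.9
position: [0.5105, 0.0536, 0.3285]
tool_rot: [-0.002, 0.818, 0.575, -0.001]
force: [-0.0, -0.5, -4.2]
width: 0.0196
```

Call:
arm_command(dp=[[0,0,0],[0,0,0],[0,0,0]], angular=[[0,0,0],[0,0,0],[0,0,0]], hand=[0,0,0])

```text
t: 5.2
position: [0.5114, 0.0469, 0.3295]
tool_rot: [0.0, 0.821, 0.571, -0.001]
force: [-0.5, 0.9, -4.0]
width: 0.0192
```

Run:
```python
from h import *
c=cap('wrist','w4'); s=telemetry.read_state(); print(s['t'],s['position'],s['tool_rot'],s['force'],s['width'])
```

```text
5.25 [0.51155202 0.04720166 0.32970376] [ 9.67073031e-05  8.20799367e-01  5.71216303e-01 -5.70254002e-04] [-0.31019793 -0.13555886 -2.48108437] 0.019099958491168526
```

View pics/w4.png

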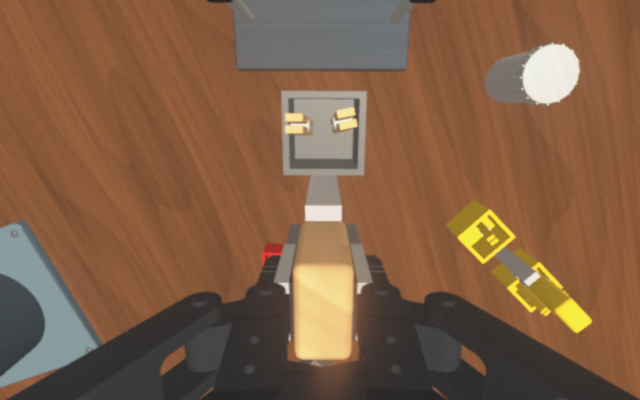

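The caddy is held straight and the stand's base edge is level in the image, at (237..408, 69), so the yaw is right. I move nearer to see the pin.

Call:
arm_command(dp=[[5,14,0],[12,32,0],[19,52,0],[25,68,0],[25,68,0],[25,68,0],[25,68,0]], angular=[[0,0,0],[0,0,0],[0,0,0],[0,0,0],[0,0,0],[0,0,0],[0,0,0]], hand=[0,0,0,0,0,0,0])

```text
t: 5.95
position: [0.5366, 0.1154, 0.3299]
tool_rot: [0.0, 0.821, 0.572, -0.001]
force: [0.4, -0.1, -3.5]
width: 0.0196
```

Run:
```python
from h import *
c=cap('wrist','w5'); d=cap('scene','s5'); s=telemetry.read_state(); print(s['t'],s['position'],s['tool_rot'],s['force'],s['width'])
cv2.imwrite('pics/s5c.png',cv2.resize(d['color'][60:240,280:460],(600,600),interpolation=2))
```

```text
6.05 [0.53664348 0.11581824 0.33007959] [ 2.88179606e-04  8.20512870e-01  5.71627912e-01 -2.77068966e-04] [-0.15752001 -0.02547935 -3.67938939] 0.018887922536339915
```

View pics/w5.png

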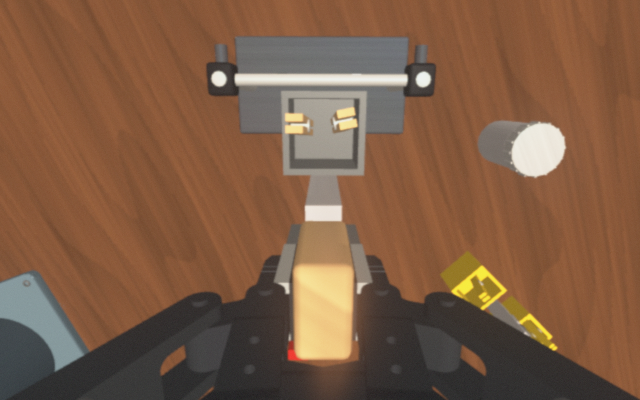

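View pics/s5c.png

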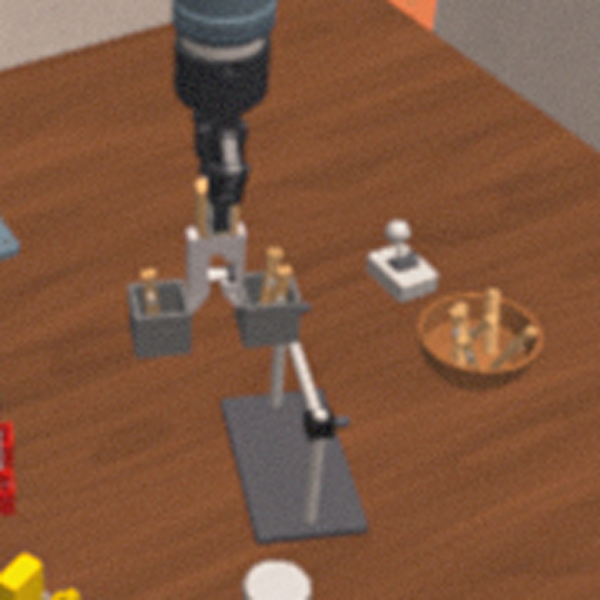

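Run:
```python
from h import *
c=load('w5'); a=c['color'][25:145,195:445]; cv2.imwrite('pics/w5c.png',cv2.resize(a,None,fx=3.2,fy=3.2,interpolation=2))
d=load('scene0')['color'][140:225,340:395];  e=load('top0')['color'][170:235,250:300]
cv2.imwrite('pics/st.png',np.hstack([cv2.resize(d,(388,600),interpolation=2),cv2.resize(e,(412,600),interpolation=2)]))
```

```text
(no output)
```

View pics/w5c.png

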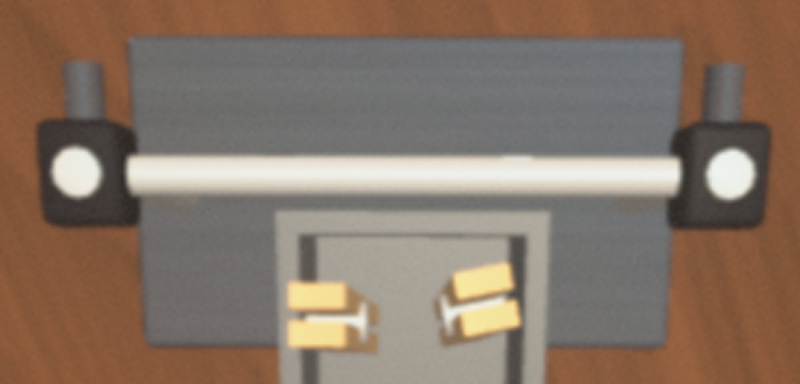

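View pics/st.png

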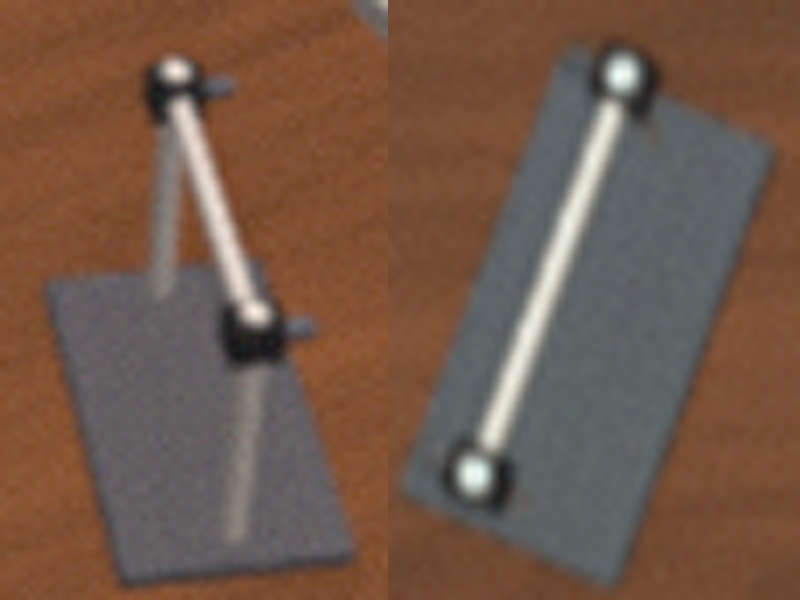

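Run:
```python
from h import *
W,S,T=load('w5'),load('scene0'),load('top0')
w=lambda L:np.array([(195+(x+.5)/3.2-.5,25+(y+.5)/3.2-.5) for x,y in L])
k=388/55
s_=lambda L:np.array([(340+(x+.5)/k-.5,140+(y+.5)/k-.5) for x,y in L])
t_=lambda L:np.array([(250+(x-388+.5)/(412/50)-.5,170+(y+.5)/(600/65)-.5) for x,y in L])
B=np.array([(-100,55,12),(100,55,12),(100,-55,12),(-100,-55,12)])/1e3
uB=w([(128,38),(683,40),(666,347),(146,346)])
uB_s=s_([(122,585),(353,555),(47,285)]); iBs=[2,1,3]
uB_t=t_([(775,148),(613,588),(400,490)]); 
def res(p,split=False):
    x,y,th,zp,zt,sx,sy,tx,ty=p   # sx.. small camera offsets px
    ends=np.array([(-.071,0,zp),(.071,0,zp)]); tops=np.array([(-.082,0,zt),(.082,0,zt)])
    so=np.array([sx,sy]); to=np.array([tx,ty])
    pr=lambda c,P: proj(c,tf(x,y,th,P))
    r={}
    r['wB']=pr(W,B)-uB
    r['wpin']=pr(W,ends)-w([(128,175),(681,176)])
    r['wtop']=pr(W,tops)-w([(77,172),(731,174)])
    r['sB']=pr(S,B[[2,1,3]])-uB_s+so
    r['stop']=pr(S,tops)-s_([(175,71),(257,314)])+so
    r['spin']=pr(S,ends)-s_([(182,105),(245,297)])+so
    # base in top: corner list
    r['ttop']=pr(T,tops)-t_([(475,475),(623,75)])+to
    r['off']=np.array([[sx,sy],[tx,ty]])*.7
    if split: return r
    return np.vstack(list(r.values())).ravel()
f=least_squares(res,[.5665,.1945,-.353,.125,.15,0,0,0,0],loss='soft_l1',f_scale=.7)
print(f.x.round(4),np.degrees(f.x[2]))
J=f.jac; print('sd',np.sqrt(np.diag(np.linalg.inv(J.T@J)))[:5])
for k,v in res(f.x,True).items(): print(k,v.round(1).tolist())
```

```text
[ 0.5639  0.1962 -0.3567  0.1454  0.1527  0.7215  1.645   0.0585 -0.3226] -20.43775285868649
sd [0.00038355 0.00038636 0.00434811 0.0023233  0.00186716]
wB [[-0.8, -1.1], [1.2, -1.2], [0.5, 0.7], [-0.6, 0.6]]
wpin [[-0.1, -0.1], [0.0, 0.1]]
wtop [[-0.1, 0.2], [0.2, 0.2]]
sB [[-0.3, -0.6], [0.8, -0.1], [-0.6, -0.3]]
stop [[0.1, 0.3], [-0.3, -0.0]]
spin [[-0.4, -0.7], [0.4, 1.7]]
ttop [[-0.0, 0.1], [0.0, 0.0]]
off [[0.5, 1.2], [0.0, -0.2]]
```

Run:
```python
from h import *
W=load('w5')
cv2.imwrite('pics/w5d.png',cv2.resize(W['color'][80:370,260:390],None,fx=2,fy=2,interpolation=2))
```

```text
(no output)
```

View pics/w5d.png

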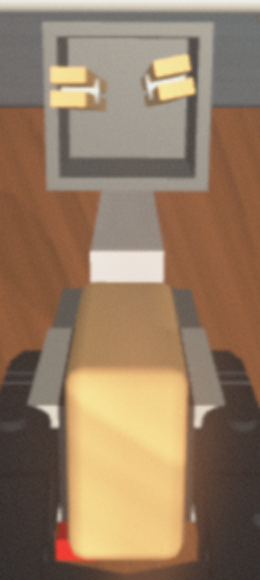

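Run:
```python
from h import *
from scipy.spatial.transform import Rotation as R
W=load('w5')
u=np.array([(260+(x+.5)/2-.5,80+(y+.5)/2-.5) for x,y in [(43,22),(213,22),(207,190),(48,190),(67,368),(188,370),(186,559),(72,559),(89,283),(164,283),(90,250),(163,250)]])
P=np.array([(-25,75,46),(25,75,46),(25,25,46),(-25,25,46),(-10,18,162),(10,18,162),(10,-18,162),(-10,-18,162),(-8,24,114),(8,24,114),(-8,24,114),(8,24,114)])/1e3
P=P[:8];u=u[:8]
def pose(p): return R.from_rotvec(p[3:6]).apply(P)+p[:3]
r=lambda p:(proj(W,pose(p))-u).ravel()
f=least_squares(r,[.537,.116,.19,0,0,-.353],loss='soft_l1',f_scale=1); print(f.x.round(4)); print(r(f.x).reshape(-1,2).round(1).tolist())
o=f.x; g=o[:3]+R.from_rotvec(o[3:6]).apply([0,0,.138]); s=R.from_rotvec(o[3:6]).apply([0,0,.09])+o[:3]; print('grip',g,'seat',s)
print('tilt',R.from_rotvec(o[3:6]).apply([0,0,1]))
st=telemetry.read_state(); print(st['position'],st['moment'])
```

```text
[ 0.5357  0.114   0.1874 -0.0048 -0.001  -0.3529]
[[0.2, 0.5], [-0.5, 0.4], [0.1, -0.6], [0.2, -0.5], [-0.4, 0.6], [1.3, -0.4], [-0.0, -0.0], [-0.5, -0.0]]
grip [0.53572406 0.11469503 0.32541945] seat [0.53572961 0.11446185 0.27742002]
tilt [-1.15595262e-04  4.85790723e-03  9.99988194e-01]
[0.53664348 0.11581824 0.33007959] [ 0.00841065 -0.01729188  0.0170981 ]
```

Call:
arm_command(dp=[[5,15,0],[12,35,0],[19,56,0],[25,73,0],[28,81,0],[28,81,0],[28,81,0],[28,81,0]], angular=[[0,0,-0.002],[0,0,-0.002],[0,0,-0.002],[0,0,-0.002],[0,0,-0.002],[0,0,-0.002],[0,0,-0.002],[0,0,-0.002]], hand=[0,0,0,0,0,0,0,0])

```text
t: 6.85
position: [0.5647, 0.1967, 0.3301]
tool_rot: [0.0, 0.821, 0.571, -0.0]
force: [-0.7, -0.3, -3.8]
width: 0.0192
```

Call:
arm_command(dp=[[0,0,-15],[0,0,-30],[0,0,-45],[0,0,-55],[0,0,-60],[0,0,-60],[0,0,-60]], angular=[[0,0,0],[0,0,0],[0,0,0],[0,0,0],[0,0,0],[0,0,0],[0,0,0]], hand=[0,0,0,0,0,0,0])

```text
t: 7.55
position: [0.5649, 0.1985, 0.2705]
tool_rot: [0.0, 0.821, 0.572, 0.0]
force: [0.4, 0.4, -2.8]
width: 0.0191
```

Run:
```python
from h import *
c=cap('wrist','w6'); d=cap('scene','s6');e=cap('top','t6'); s=telemetry.read_state(); print(s['t'],s['position'],s['tool_rot'],s['force'],s['width'])
cv2.imwrite('pics/s6c.png',cv2.resize(d['color'][80:240,290:450],(600,600),interpolation=2))
```

```text
7.7 [0.56504079 0.19844794 0.2708301 ] [1.90203297e-04 8.20543311e-01 5.71583988e-01 6.19436756e-04] [-0.06049213 -0.83107711 -2.63249703] 0.01912515672385805
```

View pics/w6.png

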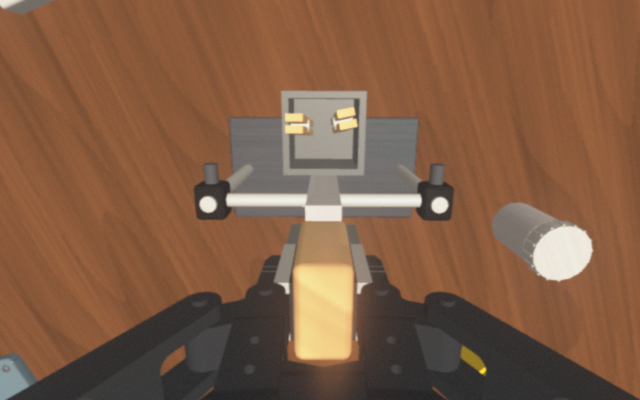

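View pics/s6c.png

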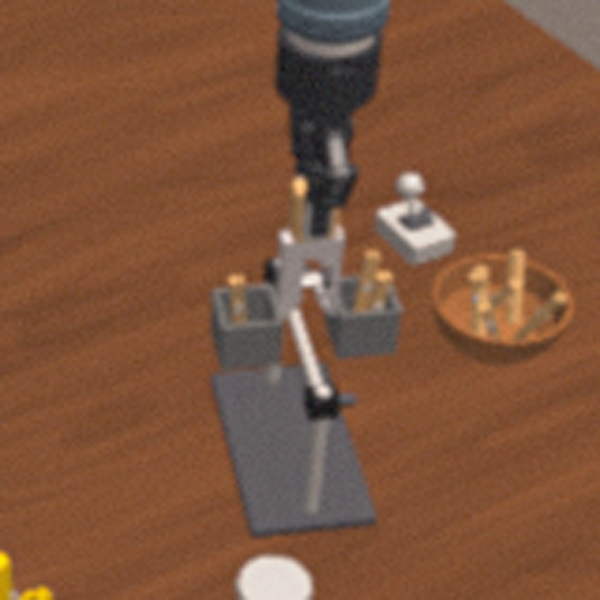

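Run:
```python
from h import *
c=load('w6'); cv2.imwrite('pics/w6c.png',cv2.resize(c['color'][105:235,190:460],None,fx=2.9,fy=2.9,interpolation=2))
```

```text
(no output)
```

View pics/w6c.png

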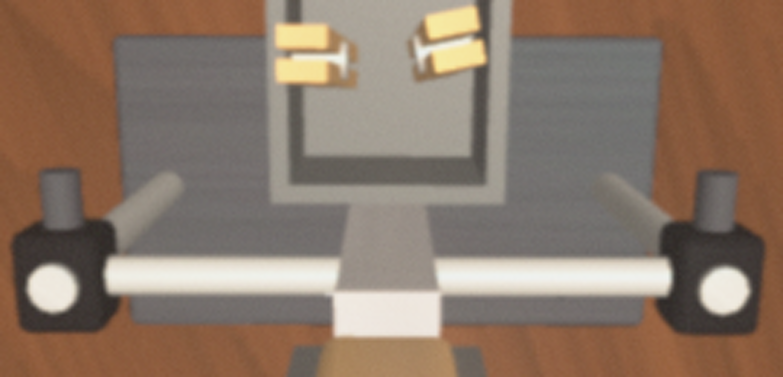

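Run:
```python
from h import *
W=load('w6')
w=lambda L:np.array([(190+(x+.5)/2.9-.5,105+(y+.5)/2.9-.5) for x,y in L])
B=np.array([(-100,55,12),(100,55,12),(100,-55,12),(-100,-55,12)])/1e3
uB=w([(115,38),(662,41),(643,325),(135,322)]); ut=w([(52,289),(725,291)]); upn=w([(105,275),(671,278)])
for fixzt in (0,1):
  def res(p,sp=0):
    x,y,th,zp,zt=p
    if fixzt: zt=.152
    pr=lambda P: proj(W,tf(x,y,th,P))
    r=[pr(B)-uB,pr(np.array([(-.082,0,zt),(.082,0,zt)]))-ut,pr(np.array([(-.0705,0,zp),(.0705,0,zp)]))-upn]
    return np.vstack(r).ravel()
  f=least_squares(res,[.564,.196,-.356,.135,.152],loss='soft_l1',f_scale=.7); print(f.x.round(4),res(f.x).reshape(-1,2).round(1).tolist())
p=f.x
# camera line: caddy in hand at same camera-relative pose as w5
from scipy.spatial.transform import Rotation as R
W5=load('w5'); Pc=np.array([[.5357,.1140,.1874,1],[.53573,.11446,.27742,1]]).T
print((np.linalg.inv(W['view'])@W5['view']@Pc).T.round(4))
```

```text
[ 0.564   0.1968 -0.3577  0.1442  0.1533] [[-1.5, -1.5], [1.2, -1.8], [0.4, 0.4], [-1.8, 0.8], [-0.2, -0.4], [0.4, -0.3], [1.2, 1.1], [-0.7, 0.7]]
[ 0.564   0.1966 -0.3576  0.1438  0.152 ] [[-1.4, -1.3], [1.2, -1.6], [0.4, 0.6], [-1.8, 1.0], [0.4, -0.6], [-0.2, -0.5], [1.3, 1.2], [-0.9, 0.8]]
[[0.5641 0.1972 0.1279 1.    ]
 [0.5641 0.1976 0.218  1.    ]]
```

Call:
arm_command(dp=[[0,-1,-10],[0,-1,-20],[0,-1,-30],[0,-1,-36],[0,-1,-40],[0,-1,-40]], angular=[[0,0,0],[0,0,0],[0,0,0],[0,0,0],[0,0,0],[0,0,0]], hand=[0,0,0,0,0,0])

```text
t: 8.3
position: [0.5643, 0.1971, 0.2294]
tool_rot: [-0.0, 0.821, 0.572, -0.001]
force: [-0.2, -0.3, -3.7]
width: 0.0194
```

Call:
arm_command(dp=[[0,0,-2],[0,0,-4],[0,0,-6],[0,0,-8],[0,0,-10],[0,0,-10]], angular=[[0,0,0],[0,0,0],[0,0,0],[0,0,0],[0,0,0],[0,0,0]], hand=[0,0,0,0,0,0])

```text
t: 8.9
position: [0.5645, 0.1971, 0.2198]
tool_rot: [-0.0, 0.821, 0.572, -0.0]
force: [-0.3, 0.4, -3.2]
width: 0.0193
```

Call:
arm_command(dp=[[0,0,-1],[0,0,-2],[0,0,-3],[0,0,-4],[0,0,-5],[0,0,-5]], angular=[[0,0,0],[0,0,0],[0,0,0],[0,0,0],[0,0,0],[0,0,0]], hand=[0,0,0,0,0,0])

```text
t: 9.5
position: [0.5649, 0.1974, 0.2154]
tool_rot: [0.0, 0.821, 0.572, 0.0]
force: [-0.5, -0.4, 1.9]
width: 0.0192
```

Call:
arm_command(dp=[[0,0,-1],[0,0,-2],[0,0,-3],[0,0,-4],[0,0,-4]], angular=[[0,0,0],[0,0,0],[0,0,0],[0,0,0],[0,0,0]], hand=[0,0,0,0,0])

```text
t: 10.0
position: [0.5649, 0.1973, 0.2112]
tool_rot: [0.0, 0.821, 0.572, 0.0]
force: [-0.8, 0.2, 3.0]
width: 0.0196
```

Call:
arm_command(dp=[[0,0,-1],[0,0,-2],[0,0,-3],[0,0,-3]], angular=[[0,0,0],[0,0,0],[0,0,0],[0,0,0]], hand=[0,0,0,0])

```text
t: 10.4
position: [0.565, 0.1975, 0.2082]
tool_rot: [-0.0, 0.821, 0.572, 0.001]
force: [0.9, 0.9, 2.8]
width: 0.0192
```

Call:
arm_command(dp=[[0,0,-1.5],[0,0,-3],[0,0,-4.5],[0,0,-6],[0,0,-6]], angular=[[0,0,0],[0,0,0],[0,0,0],[0,0,0],[0,0,0]], hand=[0,0,0,0,0])

```text
t: 10.9
position: [0.5647, 0.1976, 0.2018]
tool_rot: [-0.0, 0.82, 0.572, 0.0]
force: [1.6, 2.0, 0.8]
width: 0.019
```

Call:
arm_command(dp=[[0,0,-1],[0,0,-2],[0,0,-3],[0,0,-4],[0,0,-4]], angular=[[0,0,0],[0,0,0],[0,0,0],[0,0,0],[0,0,0]], hand=[0,0,0,0,0])

```text
t: 11.4
position: [0.5646, 0.1973, 0.1979]
tool_rot: [-0.0, 0.821, 0.572, -0.0]
force: [0.7, 3.1, 0.8]
width: 0.0193
```

Call:
arm_command(dp=[[0,0,-1],[0,0,-2],[0,0,-3],[0,0,-3]], angular=[[0,0,0],[0,0,0],[0,0,0],[0,0,0]], hand=[0,0,0,0])

```text
t: 11.8
position: [0.5646, 0.1975, 0.1947]
tool_rot: [-0.0, 0.82, 0.572, 0.0]
force: [2.9, 4.5, -1.7]
width: 0.0195
```

Call:
arm_command(dp=[[0,0,-1],[0,0,-2],[0,0,-2]], angular=[[0,0,0],[0,0,0],[0,0,0]], hand=[0,0,0])

```text
t: 12.1
position: [0.5637, 0.196, 0.1921]
tool_rot: [0.0, 0.821, 0.572, -0.002]
force: [-0.9, -1.4, -2.9]
width: 0.0192
```

Call:
arm_command(dp=[[0,0,-1],[0,0,-2],[0,0,-2]], angular=[[0,0,0],[0,0,0],[0,0,0]], hand=[0,0,0])

```text
t: 12.4
position: [0.5642, 0.1963, 0.1905]
tool_rot: [0.0, 0.821, 0.571, -0.001]
force: [0.9, -0.2, -2.7]
width: 0.0194
```

Call:
arm_command(dp=[[0,0,-1],[0,0,-1]], angular=[[0,0,0],[0,0,0]], hand=[0,0])

```text
t: 12.6
position: [0.5645, 0.1969, 0.1899]
tool_rot: [0.0, 0.821, 0.572, -0.0]
force: [0.4, -0.0, -3.5]
width: 0.0194
```

Call:
arm_command(dp=[[0,0,-1],[0,0,-1]], angular=[[0,0,0],[0,0,0]], hand=[0,0])

```text
t: 12.8
position: [0.5646, 0.1971, 0.189]
tool_rot: [0.0, 0.821, 0.572, -0.0]
force: [-0.2, -1.0, -2.7]
width: 0.0192
```

Call:
arm_command(dp=[[0,0,-1],[0,0,-1]], angular=[[0,0,0],[0,0,0]], hand=[0,0])

```text
t: 13.0
position: [0.5647, 0.1973, 0.1883]
tool_rot: [0.0, 0.821, 0.572, 0.0]
force: [-1.2, -0.7, -1.3]
width: 0.0198
```

Run:
```python
from h import *
d=cap('scene','s7'); s=telemetry.read_state(); print(s['t'],s['position'],s['force'])
cv2.imwrite('pics/s7c.png',cv2.resize(d['color'][100:200,320:420],(600,600),interpolation=2))
```

```text
13.05 [0.56473835 0.19723146 0.18832426] [-0.48015741 -0.96278351 -1.19190656]
```

View pics/s7c.png

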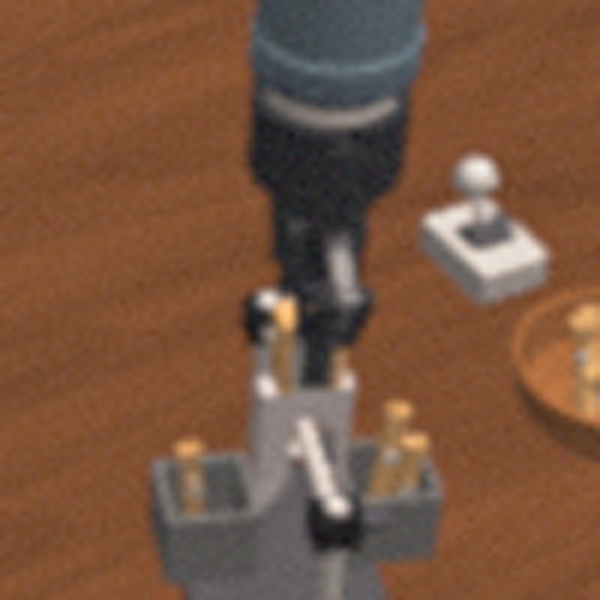

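The pin is near the top of the slot, around crop (305,430), and first ceiling contact shows in the force. I press on gently.

Call:
arm_command(dp=[[0,0,-0.7],[0,0,-0.7]], angular=[[0,0,0],[0,0,0]], hand=[0,0])

```text
t: 13.25
position: [0.5648, 0.1973, 0.1879]
tool_rot: [0.0, 0.821, 0.572, 0.0]
force: [-2.0, -0.3, 3.2]
width: 0.0192
```

Call:
arm_command(dp=[[0,0,-0.5],[0,0,-0.5]], angular=[[0,0,0],[0,0,0]], hand=[0,0])

```text
t: 13.45
position: [0.5648, 0.1973, 0.1876]
tool_rot: [0.0, 0.821, 0.572, 0.0]
force: [-2.7, -0.9, 5.8]
width: 0.019
```

Call:
arm_command(dp=[[0,0,2],[0,0,4],[0,0,6],[0,0,8],[0,0,10],[0,0,11],[0,0,11]], angular=[[0,0,0],[0,0,0],[0,0,0],[0,0,0],[0,0,0],[0,0,0],[0,0,0]], hand=[0,0,0,0,0,0,0])

```text
t: 14.15
position: [0.5648, 0.1973, 0.1981]
tool_rot: [0.0, 0.821, 0.572, 0.0]
force: [-0.9, 0.0, -1.9]
width: 0.0192
```

Call:
arm_command(dp=[[0,0,1],[0,0,2],[0,0,2]], angular=[[0,0,0],[0,0,0],[0,0,0]], hand=[0,0,0])

```text
t: 14.45
position: [0.5647, 0.1972, 0.2]
tool_rot: [0.0, 0.821, 0.572, 0.0]
force: [0.2, 0.4, -3.3]
width: 0.0193
```

Call:
arm_command(dp=[[0,0,1],[0,0,1]], angular=[[0,0,0],[0,0,0]], hand=[0,0])

```text
t: 14.65
position: [0.5647, 0.1972, 0.201]
tool_rot: [0.0, 0.821, 0.572, 0.0]
force: [0.4, -0.2, -2.6]
width: 0.0192
```

Call:
arm_command(dp=[[0,0,1],[0,0,1]], angular=[[0,0,0],[0,0,0]], hand=[0,0])

```text
t: 14.85
position: [0.5647, 0.1972, 0.202]
tool_rot: [0.0, 0.821, 0.572, 0.0]
force: [-0.5, -0.2, -4.0]
width: 0.0194
```

Call:
arm_command(dp=[[0,0,1],[0,0,1]], angular=[[0,0,0],[0,0,0]], hand=[0,0])

```text
t: 15.05
position: [0.5647, 0.1972, 0.203]
tool_rot: [0.0, 0.821, 0.572, 0.0]
force: [-0.0, -0.4, -3.1]
width: 0.0191
```

Call:
arm_command(dp=[[0,0,1],[0,0,1]], angular=[[0,0,0],[0,0,0]], hand=[0,0])

```text
t: 15.25
position: [0.5647, 0.1972, 0.2041]
tool_rot: [0.0, 0.821, 0.572, 0.0]
force: [0.3, -0.0, -3.5]
width: 0.0193
```

Call:
arm_command(dp=[[0,0,0.7],[0,0,0.7]], angular=[[0,0,0],[0,0,0]], hand=[0,0])

```text
t: 15.45
position: [0.5646, 0.1972, 0.2046]
tool_rot: [-0.0, 0.821, 0.572, -0.0]
force: [0.1, 0.0, -2.9]
width: 0.0192
```

Call:
arm_command(dp=[[0,0,0.7],[0,0,0.7]], angular=[[0,0,0],[0,0,0]], hand=[0,0])

```text
t: 15.65
position: [0.5645, 0.1971, 0.205]
tool_rot: [-0.0, 0.821, 0.572, -0.0]
force: [1.2, 1.0, -5.8]
width: 0.019
```

Call:
arm_command(dp=[[0,0,0.7],[0,0,0.7]], angular=[[0,0,0],[0,0,0]], hand=[0,0])

```text
t: 15.85
position: [0.5645, 0.1971, 0.2055]
tool_rot: [-0.0, 0.821, 0.572, -0.0]
force: [2.6, 1.5, -10.4]
width: 0.0192
```

The latch catches on a tug: force goes from -3 to -10 N at z = 0.2055. I return to the seat and release.

Call:
arm_command(dp=[[0,0,-2],[0,0,-4],[0,0,-7],[0,0,-10],[0,0,-13],[0,0,-15],[0,0,-16.5],[0,0,-16.5]], angular=[[0,0,0],[0,0,0],[0,0,0],[0,0,0],[0,0,0],[0,0,0],[0,0,0],[0,0,0]], hand=[0,0,0,0,0,0,0,0])

```text
t: 16.65
position: [0.5645, 0.1972, 0.1893]
tool_rot: [-0.0, 0.821, 0.572, -0.0]
force: [-0.1, 0.0, -3.1]
width: 0.0194
```

Call:
arm_command(dp=[[0,0,-0.7],[0,0,-0.7],[0,0,-0.7]], angular=[[0,0,0],[0,0,0],[0,0,0]], hand=[0,0,0])

```text
t: 16.95
position: [0.5647, 0.1972, 0.1889]
tool_rot: [0.0, 0.821, 0.572, 0.0]
force: [0.5, -0.5, -3.5]
width: 0.0191
```

Call:
arm_command(dp=[[0,0,-0.6],[0,0,-0.6],[0,0,-0.6]], angular=[[0,0,0],[0,0,0],[0,0,0]], hand=[0,0,0], grip_force=20)

```text
t: 17.25
position: [0.5648, 0.1973, 0.1884]
tool_rot: [0.0, 0.821, 0.572, 0.0]
force: [-0.1, -0.6, -2.3]
width: 0.0192
```

Call:
arm_command(dp=[[0,0,0],[0,0,0],[0,0,0],[0,0,0],[0,0,0],[0,0,0]], angular=[[0,0,0],[0,0,0],[0,0,0],[0,0,0],[0,0,0],[0,0,0]], hand=[0.3,0.4,0.5,0.6,0.6,0.6])

```text
t: 17.85
position: [0.5647, 0.1972, 0.1883]
tool_rot: [0.0, 0.821, 0.572, 0.0]
force: [-0.1, -0.9, 0.1]
width: 0.0512
```

Run:
```python
from h import *
c=cap('wrist','w8');d=cap('scene','s8'); s=telemetry.read_state(); print(s['t'],s['position'],s['force'],s['width'])
a=d['color'][90:250,300:460]
cv2.imwrite('pics/m8.png',np.hstack([cv2.resize(a,(320,320),interpolation=2),cv2.resize(c['color'],(480,320))]))
```

```text
17.95 [0.56468536 0.19719521 0.18821966] [-0.09369601  0.30607494 -0.0205258 ] 0.05132562652732625
```

View pics/m8.png

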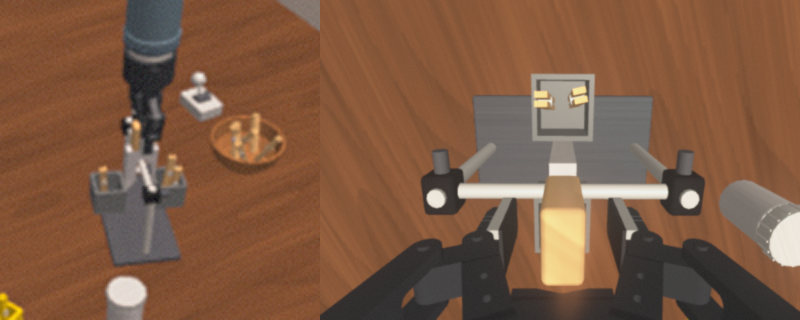

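The handle at (565,230) in the wrist half is clear of both pads, and the caddy hangs level. Retreating straight up.

Call:
arm_command(dp=[[0,0,10],[0,0,30],[0,0,60],[0,0,90],[0,0,120],[0,0,140],[0,0,140],[0,0,140]], angular=[[0,0,0],[0,0,0],[0,0,0],[0,0,0],[0,0,0],[0,0,0],[0,0,0],[0,0,0]], hand=[0.6,0.6,0.6,0.6,0.6,0.6,0.6,0.6])

```text
t: 18.75
position: [0.5646, 0.1972, 0.3286]
tool_rot: [0.0, 0.821, 0.572, 0.0]
force: [0.6, 0.0, 0.1]
width: 0.0512
```

Call:
arm_command(dp=[[0,0,0],[0,0,0],[0,0,0],[0,0,0],[0,0,0],[0,0,0],[0,0,0],[0,0,0]], angular=[[0,0,0],[0,0,0],[0,0,0],[0,0,0],[0,0,0],[0,0,0],[0,0,0],[0,0,0]], hand=[0.6,0.6,0.6,0.6,0.6,0.6,0.6,0.6])

```text
t: 19.55
position: [0.5647, 0.1972, 0.3282]
tool_rot: [0.0, 0.821, 0.572, 0.0]
force: [0.1, 1.0, 0.6]
width: 0.0512
```

Run:
```python
from h import *
c=cap('wrist','w9');d=cap('scene','s9'); s=telemetry.read_state(); print(s['t'],s['position'],s['force'],s['width'])
a=d['color'][130:230,320:420]
cv2.imwrite('pics/m9.png',np.hstack([cv2.resize(a,(320,320),interpolation=2),cv2.resize(c['color'],(480,320))]))
```

```text
19.65 [0.56468153 0.19718764 0.32825504] [ 0.61668835 -0.22458761  0.65770777] 0.051387356759756316
```

View pics/m9.png

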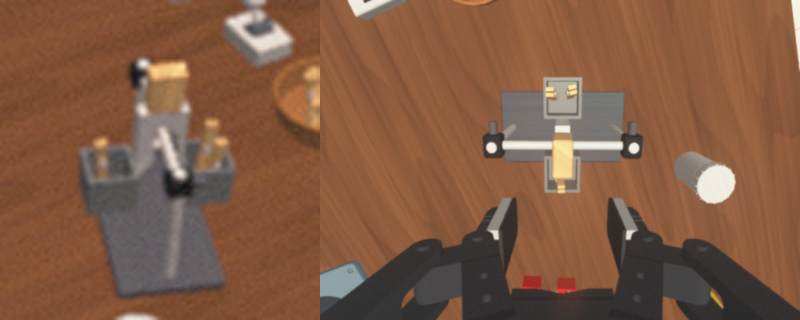

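The caddy hangs upright on the pin, with its handle at (563,155) in the wrist half, and the gripper is clear. I check the tilt and stillness once more with numbers.

Run:
```python
from h import *
a=load('w9')['color']; c=cap('wrist','w10'); print(np.abs(a.astype(int)-c['color'])[90:260,380:480].mean(), np.abs(a.astype(int)-c['color'])[0:90,0:200].mean())
cv2.imwrite('pics/w10c.png',cv2.resize(c['color'][90:250,410:490] if 0 else c['color'][90:250,400:500],None,fx=3.7,fy=3.7,interpolation=2))
```

```text
1.520156862745098 1.4890925925925926
```

View pics/w10c.png

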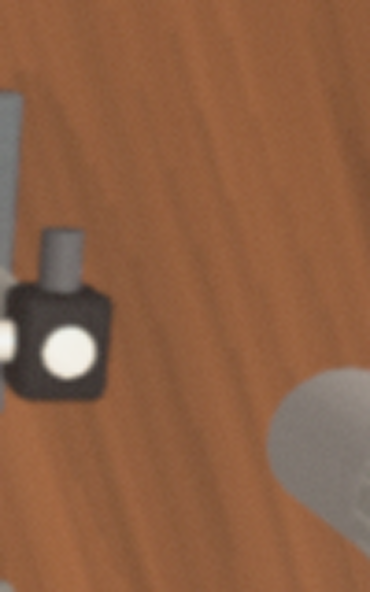

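That crop missed the caddy, because I forgot the montage scaling. Retaking it at column 324.

Run:
```python
from h import *
a=load('w9')['color'].astype(int); b=load('w10')['color']
print('motion',np.abs(a-b)[90:245,285:365].mean())
cv2.imwrite('pics/w10d.png',cv2.resize(b[90:250,280:370],None,fx=3.7,fy=3.7,interpolation=2))
```

```text
motion 1.261747311827957
```

View pics/w10d.png

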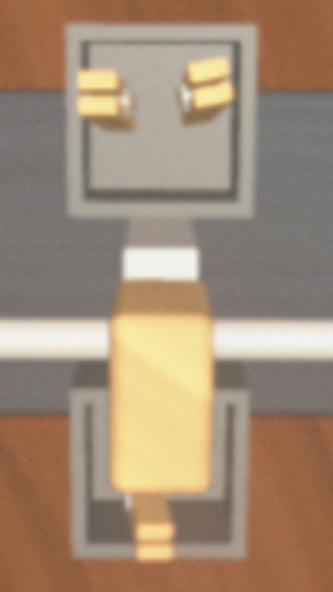

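Run:
```python
from h import *
from scipy.spatial.transform import Rotation as R
W=load('w10')
u=np.array([(280+(x+.5)/3.7-.5,90+(y+.5)/3.7-.5) for x,y in [(66,24),(258,25),(254,217),(69,215),(111,316),(213,318),(208,494),(112,490),(246,558),(73,558)]])
P=np.array([(-25,75,46),(25,75,46),(25,25,46),(-25,25,46),(-10,18,162),(10,18,162),(10,-18,162),(-10,-18,162),(25,-75,46),(-25,-75,46)])/1e3
r=lambda p:(proj(W,R.from_rotvec(p[3:6]).apply(P)+p[:3])-u).ravel()
f=least_squares(r,[.564,.197,.045,0,0,-.353],loss='soft_l1'); x=f.x
z=R.from_rotvec(x[3:6]).apply([0,0,1]); d=x[:2]-[.564,.1966]; c,s=np.cos(-.357),np.sin(-.357)
print(x.round(4),'tilt',np.arccos(z[2]),'along,across',c*d[0]+s*d[1],-s*d[0]+c*d[1],r(x).reshape(-1,2).round(1).tolist())
manip.close_job()
```

```text
[ 0.5631  0.1946  0.0431 -0.018   0.0025 -0.3596] tilt 0.018036893375575666 along,across -0.00018297522223192713 -0.002162817799453186 [[0.6, 0.3], [-0.4, 0.3], [-0.5, -0.4], [0.4, -0.1], [-0.5, -0.3], [0.3, -0.7], [0.8, 0.3], [-0.5, 1.2], [-0.4, -0.0], [0.3, -0.3]]
the job is handed in; nothing more can be done
```

I picked up the larger grey caddy by its handle and pushed its hook down over the pin to the slot ceiling. I then let go, backed the gripper off upwards and handed the job in at about 20 s.

**Pressing:** the force on the pin at the ceiling was about 9 N. That figure is read at the wrist after each move, so brief peaks between readings were not seen.

**Latch:** I checked it with a tug. Lifting the caddy about 17 mm made it catch behind the pin, with about 7 N of pull beyond its weight, so the latch is shut. I then set it back on its seat before opening the gripper.

**Last camera fit:**

| Check | Measured | Limit |
|---|---|---|
| Tilt from upright | 0.018 rad | 0.2 rad |
| Caddy origin above stand origin | 43 mm | 18 to 51 mm |
| Off centre across the pin | 2 mm | 20 mm |
| Off centre along the pin | 0.2 mm | 60 mm |

- **Caddy and gripper:** two pictures a moment apart differed only by image noise, so the caddy is at rest. The gripper is about 140 mm above it with no contact force.
- **Bystanders:** I kept clear of them on every move. I did not measure their positions at the end.
- **Disagreement:** the pin height from the pictures (about 144 mm) was higher than felt by touch (about 136 mm). I relied on touch.

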